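Slide the carving through the gap and home against the sprung stop

ROBOT

A 6-joint arm with a two-finger parallel gripper is mounted at the origin on the work surface. World frame = base frame: x ahead of the robot, y to its left, z up, the work surface at z = 0. Lengths are in mm, angles in rad, forces in N, time in s.
With the tool pointing down it reaches from about 350 to 775 mm from the base axis. Payload 7.3 kg.
Tool frame: the origin (TCP) lies midway between the tips of the shut fingers; the grasp point (between the pads) lies 19 mm behind it; x points along the fingers, z is the direction in which the jaws open and shut, and the axes are right-handed (so a half turn about x gives the same grasp; the last joint's range is limited). The gripper opens to 92 mm and grips with 3 to 60 N. Pads are 19 mm wide; open, the fingers measure 130 mm over their backs; the gripper's body (75 mm by 190 mm) begins 47 mm behind the grasp point.
Start: joints at [1.052, 0.342, 1.524, -0, 1.275, -0.146], TCP at [191.205, 488.964, 226.741] pointing down, gripper open.
Joint ranges: [-2.53, 2.53], [-0.77, 2.02], [0.04, 2.7], [-1, 4.14], [0.28, 2.66], [-3.11, 3.11]. Speed limits (rad/s): [2.57, 2.57, 3.14, 3.14, 3.14, 3.14].

INTERFACE

Orientations are given as [roll, pitch, yaw] about the fixed x, y, z axes, in that order (R = Rz(yaw) Ry(pitch) Rx(roll)).
In Python, from plant import monitor, optics, close_job gives the robot as it stands.
- The arm moves only by the tool send_rows, never from a script. Its argument "commands" is a list that holds one entry, the list of rows, each a list of 5 numbers: the shift along the tool's x, y, z in m, then the turn about the tool's x in degrees, then the finger opening in m, from 0 to 0.0918. A call has 1 to 10 rows; each row shifts and turns the pose as measured when the row begins, along the tool's axes as they then stand; what a row does not reach is not made up. A row lasts 1/12 s, in which the tool goes at most 41.7 mm and 7.16 degrees, less where a joint would pass 70% of its speed; a pose out of reach is approached as far as the arm can. A call with a gripper value outside its range is refused whole. The fingers move at their own pace and stop on an object; the grip force is fixed at half the most. Time passes only in rows, so rows that do not move let the fingers close. It gives the time, the measured TCP pose, the force and the opening at its end, in the units of the state.
- monitor.get_obs(): the state, without advancing time (a new reading comes with each control period).
- optics.capture(name): name is "side" or "top"; returns a dict with "color" (400x640x3 uint8, blue, green, red), "camera_matrix" (3x3 intrinsics, pixels), "camera_from_world" (4x4, takes a point from world to camera coordinates). Camera axes: x right, y down, z forward; pixel columns grow to the right and rows downward; lengths in mm; the calibration is good to about 2 mm. A picture is of the moment at which its call begins. There is no depth.
- close_job(): hands the job in, once; it reports no verdict.
The state is a dict: "time": time; "joint_positions": joint angles; "dq": joint speeds; "tau": joint torques, N m; "tool_pos": TCP position; "tcp_rot": TCP orientation; "contact_force": force on the tool from outside, world axes, zero at the start; "moment": the same for the moment, N m; "grip_width": finger opening in mm.
Only numpy, scipy, OpenCV 4.12 (cv2) and the standard library are available. Lean on these libraries where they do the work, as an engineer would, in place of code of your own. Each camera call takes 0.05 s, during which the arm holds its last target.

TASK

The heavy stone carving has to stand against the bench's end stop for drilling: push it on its plinth along the bench, never lifting or tipping it, through the gap between the vise and the chisel block, without it or you touching either of them or shifting the torso, tin and offcut. Then press it squarely against the stop's sprung pad by feel, with a steady push of about 10 N on the pad and never over 18 N, and leave it there, touching the pad and square to it.

Things in the scene. Friction and masses are not known exactly. Their poses are not given: they have to be found in the camera images.
- carving: Loose, 0.67 to 0.95 kg: square dark wood plinth 120 x 120 mm, 36 mm high, with a low stone tortoise on it (dome 92 mm across, top at 71 mm). Too wide to grip: push the plinth's sides low down; sliding takes 2 to 5 N. Origin: centre of its underside; x, y square to its sides, x within 0.3 rad of the stop's x at the start. It starts before the gap, 70 to 100 mm to the stop's -y side.
- stop: Fixed end stop: dark steel block 50 (x) x 100 (y) x 70 mm high. Origin: centre of the block's underside, on the bench; its front faces -x, z up. The carving goes straight along the stop's +x at y = 0, through the gap, up to the pad in front of the block.
- stop_front (a point): Centre of the stop block's front face (30 mm up). A pad 70 mm wide, 36 high, centred in front of it on a screw set anew each time, not measured: its face stands 25 to 65 mm out (-x), so feel for it. It is sprung: yields 1 mm per 2 N from first touch, solid after 14 mm; when you let go it pushes the carving back a few mm until friction holds it, still touching.
- vise: Fixed small bench vise, grey and dark steel, 80 (x) x 70 (y) x 110 mm high. Origin: centre of its underside. It stands beside the gap, 280 to 320 mm before the stop (stop's -x), 120 to 130 mm to the stop's +y or -y side, axes within 0.06 rad of the stop's. The gap to the chisel block is at least 165 mm wide. Not to be touched.
- chisel_block: Fixed pale wood block 80 (x) x 70 (y) x 62 mm high with five upright chisels, handles up to 140 mm. Origin: centre of its underside. It stands on the other side of the gap from the vise, placed likewise. Not to be touched.
- torso_center (a point): Bystander: dark bronze torso figurine, 48 mm across, 116 mm high; the point is half-way up. Leave it.
- tin_center (a point): Bystander: tin can, 60 mm across, 85 mm high; the point is half-way up. Leave it.
- offcut_center (a point): Bystander: pale wood offcut, 90 x 45 x 30 mm; the point is its centre. Leave it.
Not all that is in view belongs to the job. What is shaped like the stop but blue or turquoise is not meant.

How it is judged (in metres and radians):
On the way, in this order (a step that is already met when the one before it is completed fails the run):
1. the carving's centre passes through the gap: within 40 mm of the stop's y = 0 line, 230 to 330 mm in front of the stop (x of carving in the frame of stop between -0.33 and -0.23 m and y of carving in the frame of stop between -0.04 and 0.04 m), for 0.1 s.
2. the carving is pressed on the pad with more than 4 N for 0.3 s (contact force between carving and stop above 4 N), for 0.3 s.
At the end, for the whole second after the job is handed in: The carving stands flat and still on the bench, touching the stop's pad (over 0.2 N), centred on it within 30 mm and square to the stop within 0.1 rad (contact force between carving and stop above 0.2 N and x of carving in the frame of stop above -0.165 m and y of carving in the frame of stop between -0.03 and 0.03 m and angle between the x axis of carving and the x axis of stop, either way round below 0.1 rad and angle between carving's own z axis and vertical below 0.05 rad and height (world z) of carving below 0.004 m and linear speed of carving below 0.01 m/s).
It fails at once if the pad or stop is pressed with more than 18 N (contact force between carving and stop above 18 N).
It fails at once if the vise or the chisel block is touched (contact force between any of vise, chisel_block and anything else above 0.5 N).
It fails at once if the carving is lifted by 10 mm or tipped by 0.12 rad (height (world z) of carving above 0.01 m or angle between carving's own z axis and vertical above 0.12 rad).
It fails at once if the torso, tin or offcut is shifted by 12 mm (distance of any of torso_center, tin_center, offcut_center from where it was at the start of the episode above 0.012 m).
It also fails if it takes over 66 s, if anything falls off the work surface, if the arm or the gripper's body presses on something with over 40 N, if the wrist force passes 120 N, or if a joint passes its speed limit or range.

## Working session

There is one attempt and no reset: what is moved stays moved. The work goes in short steps, Python scripts to look and compute and a tool call to move; the robot and the scene stay as the last step left them, time stands still between calls to the robot, and variables do not carry over. Pictures are saved under pics/ and viewed, and the job is handed in when it is done.

Besides the shell and the picture viewer there is one more tool, called after "Emit:" as name([rows], argument=value, ...), one row to a line, values as JSON. send_rows: Moves the arm, as the interface text tells. Its arguments: {"type":"object","properties":{"commands":{"type":"array","items":{"type":"array","items":{"type":"array","items":{"type":"number"}}}}},"required":["commands"]}

```bash
mkdir -p pics; ls; python3 - <<'E'
from plant import monitor, optics
import cv2
print(monitor.get_obs())
for n in("top","side"):
    c=optics.capture(n); cv2.imwrite(f"pics/{n}0.png",c["color"]); print(n,c["camera_matrix"],c["camera_from_world"])
E
```

```text
pics
{'time': 0.0, 'joint_positions': array([ 1.05201202e+00,  3.42688295e-01,  1.52501140e+00, -3.62238024e-05,
        1.27541268e+00, -1.45988571e-01]), 'dq': array([-1.61479908e-04, -8.49245224e-05, -1.02539985e-03,  2.03874764e-04,
       -7.96973524e-06,  7.65050081e-04]), 'tau': array([ 4.14915803e-04, -4.31251752e+01, -2.44209212e+01,  7.19240773e-02,
        5.60950523e-02, -1.06978807e-04]), 'tool_pos': array([190.99384508, 488.58459785, 226.06479937]), 'tcp_rot': array([ 3.018393  ,  1.56927621, -2.06678115]), 'contact_force': array([ 0.77774095, -0.02465657,  0.14292743]), 'moment': array([ 0.01544697, -0.02505747, -0.00829486]), 'grip_width': 91.55969656898617}
top [[395.0605785    0.         321.95642201]
 [  0.         395.0605785  206.90841979]
 [  0.           0.           1.        ]] [[ 2.20169089e-02 -9.99691857e-01 -1.14650654e-02 -1.96656689e+02]
 [-9.92828210e-01 -2.05150158e-02 -1.17776393e-01  5.91547312e+02]
 [ 1.17504895e-01  1.39759125e-02 -9.92973954e-01  1.16474618e+03]
 [ 0.00000000e+00  0.00000000e+00  0.00000000e+00  1.00000000e+00]]
side [[462.31181783   0.         314.45453431]
 [  0.         462.31181783 206.00122319]
 [  0.           0.           1.        ]] [[ 9.20103210e-01 -3.91251575e-01 -1.82287844e-02 -5.96068228e+02]
 [-2.49030258e-01 -5.48451782e-01 -7.98238419e-01  1.11526797e+02]
 [ 3.02314429e-01  7.39001250e-01 -6.02065726e-01  1.41585516e+03]
 [ 0.00000000e+00  0.00000000e+00  0.00000000e+00  1.00000000e+00]]
```

View pics/top0.png

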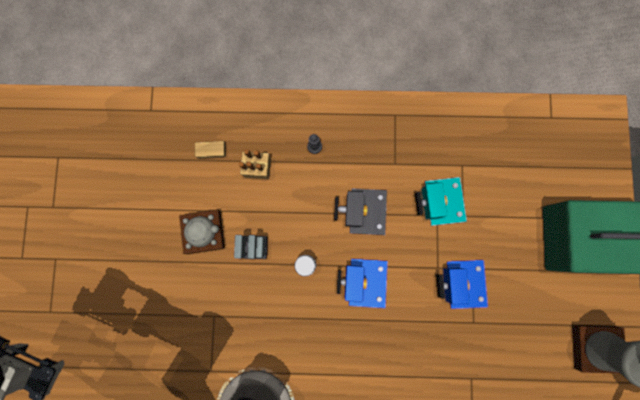

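View pics/side0.png

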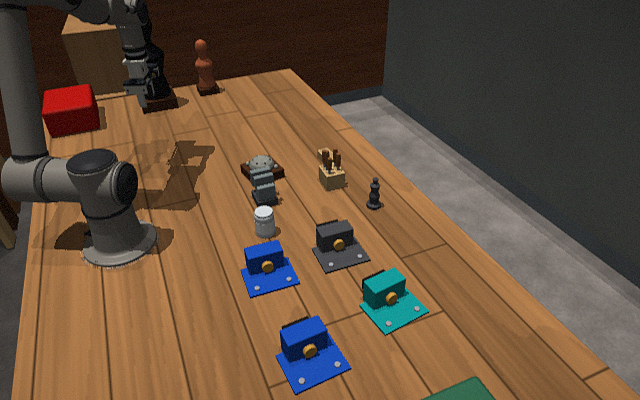

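The top view has image up = world +x and image right = world −y. It shows:
- Dark stop at about (366,212), with its pad at about (337,209).
- Carving at (202,232).
- Vise at (251,246) and chisel block at (255,165).
- Tin at (305,265), torso at (314,144), offcut at (210,149).

I'll zoom in to measure.

```bash
python3 - <<'E'
import cv2
t=cv2.imread("pics/top0.png"); s=cv2.imread("pics/side0.png")
cv2.imwrite("pics/ta.png",cv2.resize(t[130:280,170:400][:, :125],None,fx=5,fy=4,interpolation=cv2.INTER_CUBIC)[:600])
cv2.imwrite("pics/tb.png",cv2.resize(t[180:245,320:400],None,fx=8,fy=8,interpolation=cv2.INTER_CUBIC))
cv2.imwrite("pics/sa.png",cv2.resize(s[140:290,230:400],None,fx=4,fy=4,interpolation=cv2.INTER_CUBIC))
E
```

```text
(no output)
```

View pics/ta.png

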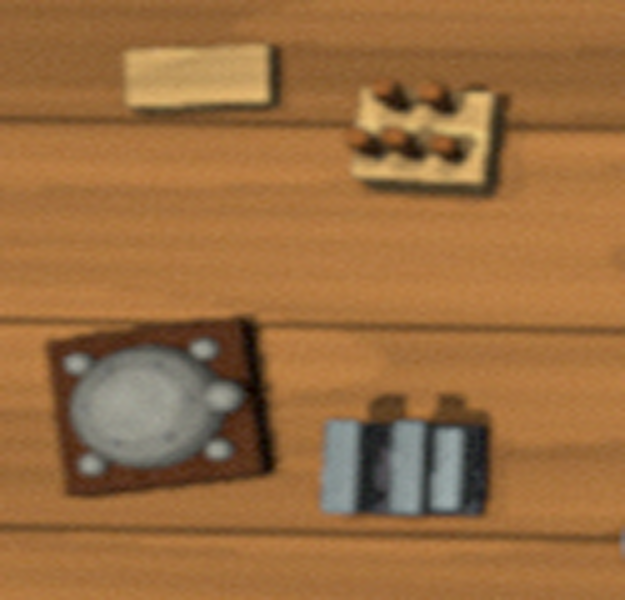

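View pics/tb.png

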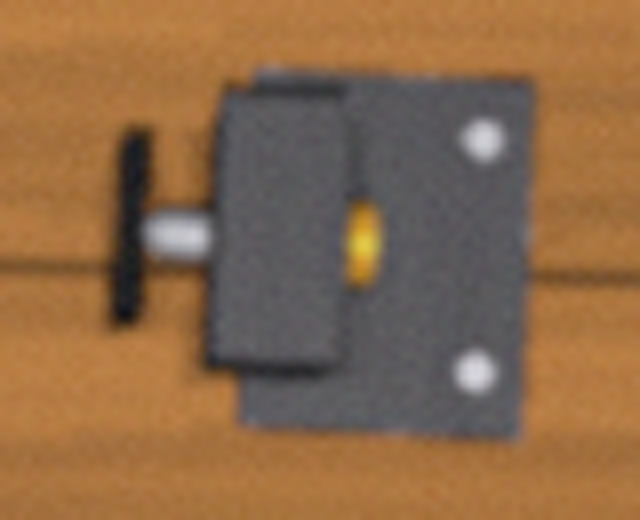

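View pics/sa.png

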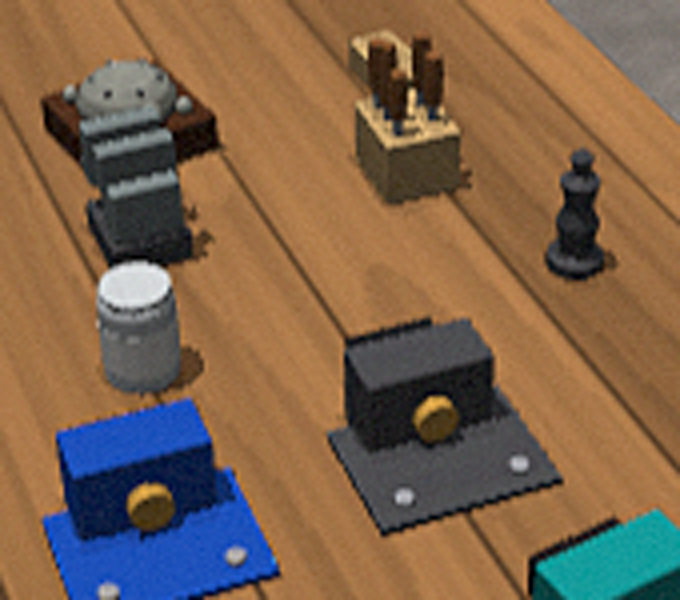

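```bash
cat > h.py <<'E'
import numpy as np, cv2
from plant import optics
def cast(c,uv,z):
    K=c["camera_matrix"];T=c["camera_from_world"];R=T[:3,:3];t=T[:3,3]
    o=-R.T@t; d=(R.T@np.linalg.inv(K)@np.c_[np.atleast_2d(uv),np.ones(len(np.atleast_2d(uv)))].T).T
    return (o+d*((z-o[2])/d[:,2])[:,None])[:,:2]
def proj(c,P):
    K=c["camera_matrix"];T=c["camera_from_world"];P=np.atleast_2d(P)
    q=(T[:3,:3]@P.T).T+T[:3,3]; q=(K@q.T).T; return q[:,:2]/q[:,2:]
E
python3 - <<'E'
from h import *
c=optics.capture("top")
def up(p,x0,y0,fx,fy): p=np.array(p,float); return np.c_[(p[:,0]+.5)/fx+x0-.5,(p[:,1]+.5)/fy+y0-.5]
def show(n,P):
    print(n,P.round(1).tolist(),"mean",P.mean(0).round(1)," edges",[ (np.round(np.hypot(*(P[(i+1)%4]-P[i])),0),np.round(np.arctan2(*(P[(i+1)%4]-P[i])[::-1]),3)) for i in range(4)] if len(P)==4 else"")
show("stopblk",cast(c,up([(228,88),(350,95),(338,362),(210,362)],320,180,8,8),70))
show("plate",cast(c,up([(255,68),(535,80),(520,438),(240,428)],320,180,8,8),4))
show("bolts",cast(c,up([(483,140),(474,372)],320,180,8,8),6))
show("screw",cast(c,up([(145,234),(212,234)],320,180,8,8),30))
show("pad",cast(c,up([(126,128),(150,128),(140,322),(112,322)],320,180,8,8),48))
show("chis",cast(c,up([(362,90),(497,92),(492,187),(355,180)],170,130,5,4),62))
show("vise",cast(c,up([(327,420),(362,420),(357,514),(320,514)],170,130,5,4),110))
show("visebase",cast(c,up([(487,425),(484,514)],170,130,5,4),30))
show("carv",cast(c,up([(50,342),(245,320),(268,470),(70,495)],170,130,5,4),36))
show("tin/torso/off",cast(c,np.array([(305,265)]),85))
show("torso",cast(c,np.array([(314,150)]),0))
show("off",cast(c,up([(125,50),(272,44),(273,102),(127,108)],170,130,5,4),30))
E
```

```text
stopblk [[641.5, -260.5], [639.8, -305.5], [541.1, -302.1], [540.1, -255.4]] mean [ 590.6 -280.9]  edges [(np.float64(45.0), np.float64(-1.609)), (np.float64(99.0), np.float64(3.107)), (np.float64(47.0), np.float64(1.592)), (np.float64(102.0), np.float64(-0.051))]
plate [[660.3, -274.4], [657.8, -383.5], [518.2, -378.2], [519.7, -270.5]] mean [ 589.  -326.6]  edges [(np.float64(109.0), np.float64(-1.594)), (np.float64(140.0), np.float64(3.103)), (np.float64(108.0), np.float64(1.557)), (np.float64(141.0), np.float64(-0.028))]
bolts [[633.4, -363.1], [543.1, -360.1]] mean [ 588.3 -361.6]  edges 
screw [[591.2, -231.9], [591.7, -257.3]] mean [ 591.5 -244.6]  edges 
pad [[629.1, -223.6], [629.3, -232.6], [556.1, -230.1], [555.9, -219.7]] mean [ 592.6 -226.5]  edges [(np.float64(9.0), np.float64(-1.55)), (np.float64(73.0), np.float64(3.108)), (np.float64(10.0), np.float64(1.592)), (np.float64(73.0), np.float64(-0.053))]
chis [[753.8, 60.6], [753.8, -21.1], [681.0, -20.8], [684.7, 61.7]] mean [718.3  20.1]  edges [(np.float64(82.0), np.float64(-1.571)), (np.float64(73.0), np.float64(3.138)
[... 327 characters left out ...]
012))]
visebase [[504.5, -19.8], [437.8, -20.6]] mean [471.2 -20.2]  edges 
carv [[561.3, 247.2], [580.6, 129.4], [467.7, 109.6], [446.5, 227.7]] mean [514.  178.5]  edges [(np.float64(119.0), np.float64(-1.409)), (np.float64(115.0), np.float64(-2.968)), (np.float64(120.0), np.float64(1.749)), (np.float64(116.0), np.float64(0.168))]
tin/torso/off [[421.6, -140.0]] mean [ 421.6 -140. ]  edges 
torso [[781.0, -154.2]] mean [ 781.  -154.2]  edges 
off [[791.1, 217.3], [797.6, 125.7], [751.5, 122.7], [745.0, 213.3]] mean [771.3 169.7]  edges [(np.float64(92.0), np.float64(-1.5)), (np.float64(46.0), np.float64(-3.077)), (np.float64(91.0), np.float64(1.642)), (np.float64(46.0), np.float64(0.087))]
```

The poses so far:
- **Stop:** about (590,−281), with +x along world (−0.035,−0.999).
- **Gap:** x ≈ 504–682.
- **Carving:** about (514,178), yawed +0.2 relative to the stop.

First I'll push it in +x with two open fingers, which squares it. Then I'll push it through the gap with the jaw axis along the push, so only the 75 mm side of the gripper body faces the gap.

```bash
cat >> h.py <<'E'
from plant import monitor
from scipy.spatial.transform import Rotation as Ro
def st():
    o=monitor.get_obs(); R=Ro.from_euler("xyz",o["tcp_rot"]).as_matrix(); return o,R
def show():
    o,R=st(); print("t",round(o["time"],2),"tcp",o["tool_pos"].round(1),"toolx",R[:,0].round(3),"y",R[:,1].round(3),"z",R[:,2].round(3),"zang",round(np.arctan2(R[1,2],R[0,2]),4),"yang",round(np.arctan2(R[1,1],R[0,1]),4),"F",o["contact_force"].round(2),"q6",o["joint_positions"].round(2),o["grip_width"].round(1)); return o,R
def delta(x,y,z):
    o,R=st(); return R.T@(np.array([x,y,z])-o["tool_pos"])
E
python3 - <<'E'
from h import *
show(); print(delta(430,195,226).round(1))
E
```

```text
Traceback (most recent call last):
  File "h.py", line 15, in show
    o,R=st(); print("t",round(o["time"],2),"tcp",o["tool_pos"].round(1),"toolx",R[:,0].round(3),"y",R[:,1].round(3),"z",R[:,2].round(3),"zang",round(np.arctan2(R[1,2],R[0,2]),4),"yang",round(np.arctan2(R[1,1],R[0,1]),4),"F",o["contact_force"].round(2),"q6",o["joint_positions"].round(2),o["grip_width"].round(1)); return o,R
                                                                                                                                                                                                                                                                                               ^^^^^^^^^^^^^^^^^^^^^
AttributeError: 'float' object has no attribute 'round'
```

```bash
sed -i 's/o\["grip_width"\].round(1)/round(o["grip_width"],1)/' h.py
python3 - <<'E'
from h import *
show(); print(delta(430,195,226).round(1))
E
```

```text
t 0.15 tcp [191.1 488.7 226.2] toolx [-0.001 -0.001 -1.   ] y [-0.931  0.364  0.   ] z [ 0.364  0.931 -0.001] zang 1.198 yang 2.7688 F [ 0.17 -0.21  0.15] q6 [ 1.05  0.34  1.52 -0.    1.28 -0.15] 91.6
[   0.4 -329.5 -186.5]
```

Emit:
send_rows([
  [[0,-0.032,-0.02,0,0.055],[0,-0.032,-0.02,0,0.055],[0,-0.032,-0.02,0,0.055],[0,-0.032,-0.02,0,0.055],[0,-0.032,-0.02,0,0.055],[0,-0.032,-0.02,0,0.055],[0,-0.032,-0.02,0,0.055],[0,-0.032,-0.02,0,0.055],[0,-0.032,-0.02,0,0.055],[0,-0.032,-0.02,0,0.055]],
])

```text
time: 0.98
tool_pos: [420.2, 178.6, 223.4]
tcp_rot: [2.101, 1.567, -2.97]
contact_force: [1.0, 1.4, 0.6]
grip_width: 54.9
```

Emit:
send_rows([
  [[0,0,0,-7,0.055],[0,0,0,-7,0.055],[0,0,0,-6,0.055],[0,0,0,0,0.055]],
])

```text
time: 1.32
tool_pos: [425.2, 170.1, 222.3]
tcp_rot: [2.204, 1.566, -2.516]
contact_force: [-0.0, -0.2, -0.1]
grip_width: 55.0
```

```bash
python3 - <<'E'
from h import *
show(); print(delta(412,182,150).round(1))
c=optics.capture("top"); cv2.imwrite("pics/t1.png",c["color"])
E
```

```text
t 1.32 tcp [425.2 170.1 222.3] toolx [-0.004 -0.003 -1.   ] y [-1.     0.008  0.004] z [ 0.008  1.    -0.003] zang 1.5632 yang 3.134 F [-0.   -0.23 -0.12] q6 [ 0.21  0.23  1.7  -0.    1.22 -1.35] 55.0
[72.3 13.  12. ]
```

Emit:
send_rows([
  [[0.03,0.007,0.006,1.5,0.055],[0.035,0.006,0.006,0,0.055],[0.035,0,0,0,0.055],[0.035,0,0,0,0.055],[0.03,0,0,0,0.055],[0.015,0,0,0,0.055],[0.0,0,0,0,0.055]],
])

```text
time: 1.95
tool_pos: [413.5, 185.4, 38.2]
tcp_rot: [-1.589, 1.565, -0.083]
contact_force: [0.1, -0.3, 0.9]
grip_width: 55.0
```

```bash
python3 - <<'E'
from h import *
show(); print(delta(412,182,16).round(1))
E
```

```text
t 1.95 tcp [413.5 185.4  38.2] toolx [ 0.005 -0.    -1.   ] y [-0.998  0.064 -0.005] z [ 0.064  0.998 -0.   ] zang 1.5066 yang 3.0774 F [ 0.1  -0.28  0.9 ] q6 [ 0.25  0.47  1.95 -0.    0.71 -1.25] 55.0
[22.2  1.4 -3.5]
```

Emit:
send_rows([
  [[0.011,0,0,-1,0.055],[0.011,0,0,0,0.055],[0.0,0,0,0,0.055]],
])

```text
time: 2.2
tool_pos: [413.6, 186.4, 16.5]
tcp_rot: [-1.612, 1.566, -0.094]
contact_force: [-0.7, 0.5, 0.1]
grip_width: 54.6
```

```bash
python3 - <<'E'
from h import *
show()
E
```

```text
t 2.2 tcp [413.6 186.4  16.5] toolx [ 0.005 -0.    -1.   ] y [-0.999  0.052 -0.005] z [ 0.052  0.999 -0.   ] zang 1.5183 yang 3.0891 F [-0.66  0.5   0.13] q6 [ 0.26  0.52  1.97 -0.    0.65 -1.26] 54.6
```

Emit:
send_rows([
  [[0,-0.006,0,-1,0.055],[0,-0.006,0,0,0.055],[0,-0.006,0,0,0.055],[0,-0.005,0,0,0.055],[0,-0.005,0,0,0.055],[0,-0.005,0,0,0.055],[0,-0.005,0,0,0.055],[0,-0.005,0,0,0.055],[0,-0.005,0,0,0.055],[0,-0.005,0,0,0.055]],
])

```text
time: 3.03
tool_pos: [468.9, 185.9, 20.6]
tcp_rot: [-1.017, 1.57, 0.518]
contact_force: [-7.0, 2.5, 4.6]
grip_width: 54.8
```

```bash
python3 - <<'E'
from h import *
show()
c=optics.capture("top"); cv2.imwrite("pics/t2.png",cv2.resize(c["color"][130:330,130:330],None,fx=3,fy=3))
E
```

```text
t 3.03 tcp [468.9 185.9  20.6] toolx [ 0.001  0.    -1.   ] y [-0.999  0.036 -0.001] z [0.036 0.999 0.   ] zang 1.5351 yang 3.1059 F [-6.97  2.51  4.64] q6 [ 0.23  0.57  1.82  0.    0.75 -1.31] 54.8
```

View pics/t2.png

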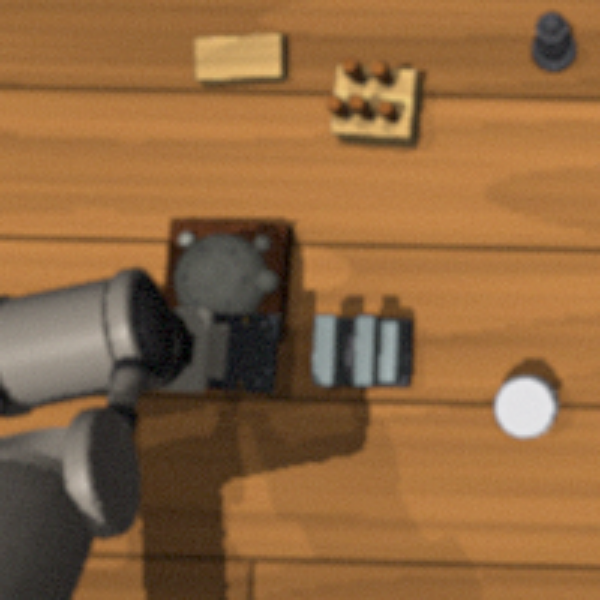

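```bash
python3 - <<'E'
from h import *
c=optics.capture("top")
p=np.array([(173,220),(292,222),(280,316)])/3+130
P=cast(c,p,36);print(P.round(1))
c=optics.capture("side"); cv2.imwrite("pics/s2.png",cv2.resize(c["color"][130:260,150:350],None,fx=4,fy=4))
show()
E
```

```text
[[597.9 224.9]
 [598.3 103.7]
 [503.  111. ]]
t 3.18 tcp [470.3 185.6  20.8] toolx [ 0.004  0.    -1.   ] y [-0.999  0.036 -0.004] z [0.036 0.999 0.001] zang 1.5347 yang 3.1055 F [ 0.59  0.69 -0.2 ] q6 [ 0.22  0.57  1.82 -0.    0.75 -1.31] 55.0
```

View pics/s2.png

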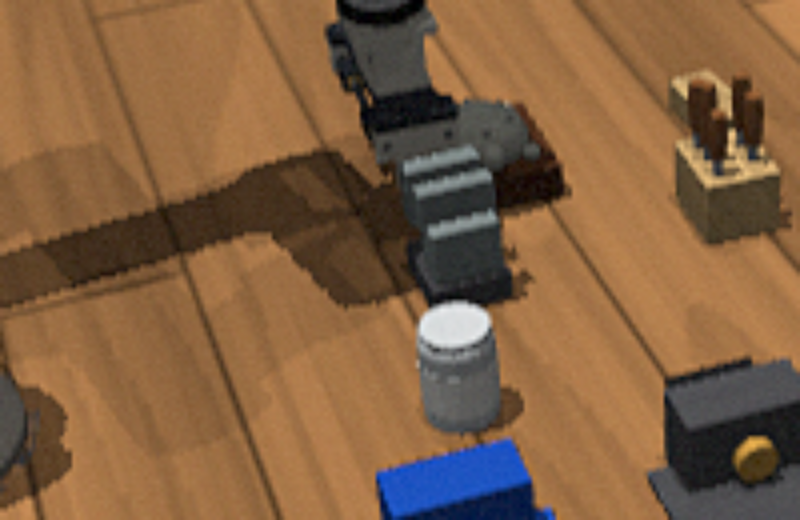

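The plinth is flush against both fingers and square, with its +x edge at 598 (centre about (538,165)). I'll push about 64 mm more.

Emit:
send_rows([
  [[0.005,0.002,0,0,0.055],[0.001,-0.006,0,0,0.055],[0.001,-0.006,0,0,0.055],[0.001,-0.006,0,0,0.055],[0.001,-0.006,0,0,0.055],[0.001,-0.006,0,0,0.055],[0.001,-0.006,0,0,0.055],[0.001,-0.006,0,0,0.055],[0,0,0,0,0.055]],
])

```text
time: 3.93
tool_pos: [490.3, 182.4, 5.9]
tcp_rot: [1.745, 1.531, -3.005]
contact_force: [0.9, 0.2, 0.8]
grip_width: 55.0
```

```bash
python3 - <<'E'
from h import *
show()
E
```

```text
t 3.93 tcp [490.3 182.4   5.9] toolx [-0.039 -0.005 -0.999] y [-0.998  0.038  0.039] z [ 0.038  0.999 -0.007] zang 1.5326 yang 3.1032 F [0.88 0.15 0.76] q6 [ 0.21  0.64  1.74  0.    0.8  -1.33] 55.0
```

Emit:
send_rows([
  [[-0.003,0.004,0,0,0.055],[-0.006,0,0,0,0.055],[0,0,0,0,0.055]],
])

```text
time: 4.18
tool_pos: [487.6, 182.2, 15.4]
tcp_rot: [1.758, 1.533, -2.993]
contact_force: [-0.6, -0.0, -0.2]
grip_width: 55.0
```

```bash
python3 - <<'E'
from h import *
show()
E
```

```text
t 4.18 tcp [487.6 182.2  15.4] toolx [-0.037 -0.006 -0.999] y [-0.999  0.039  0.037] z [ 0.039  0.999 -0.007] zang 1.5322 yang 3.1027 F [-0.61 -0.   -0.25] q6 [ 0.21  0.62  1.74  0.    0.82 -1.33] 55.0
```

Emit:
send_rows([
  [[0,-0.012,0,0,0.055],[0,-0.012,0,0,0.055],[0,0,0,0,0.055]],
])

```text
time: 4.43
tool_pos: [508.3, 181.1, 15.2]
tcp_rot: [1.753, 1.526, -2.998]
contact_force: [-1.2, -0.3, 0.2]
grip_width: 55.0
```

```bash
python3 - <<'E'
from h import *
show()
E
```

```text
t 4.43 tcp [508.3 181.1  15.2] toolx [-0.044 -0.006 -0.999] y [-0.998  0.039  0.044] z [ 0.039  0.999 -0.008] zang 1.5322 yang 3.1026 F [-1.18 -0.27  0.25] q6 [ 0.2   0.64  1.68  0.    0.86 -1.34] 55.0
```

Emit:
send_rows([
  [[0,-0.014,0,0,0.055],[0,-0.014,0,0,0.055],[0,0,0,0,0.055]],
])

```text
time: 4.68
tool_pos: [529.0, 180.0, 14.7]
tcp_rot: [1.74, 1.511, -3.011]
contact_force: [0.3, 0.6, 0.0]
grip_width: 55.0
```

```bash
python3 - <<'E'
from h import *
show()
c=optics.capture("top"); cv2.imwrite("pics/t3.png",cv2.resize(c["color"][130:330,130:330],None,fx=3,fy=3))
E
```

```text
t 4.68 tcp [529.  180.   14.7] toolx [-0.059 -0.008 -0.998] y [-0.997  0.039  0.059] z [ 0.039  0.999 -0.01 ] zang 1.5322 yang 3.1024 F [0.28 0.59 0.01] q6 [ 0.19  0.68  1.61  0.    0.91 -1.35] 55.0
```

View pics/t3.png

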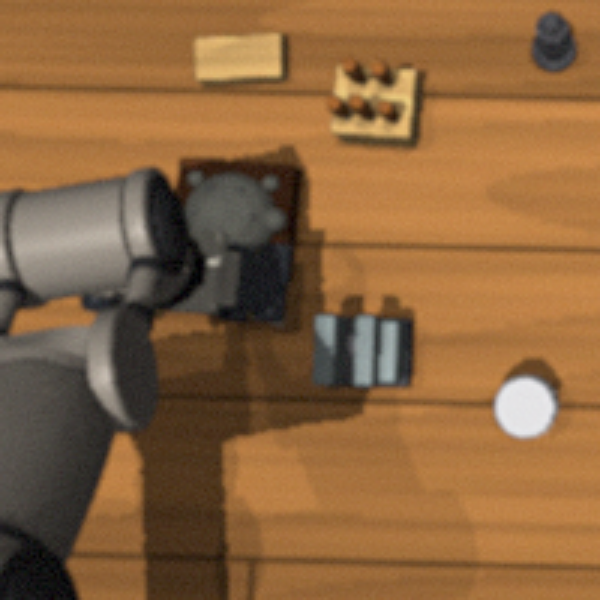

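Emit:
send_rows([
  [[-0.002,0.02,0,0,0.055],[-0.02,0.02,0,0,0.03],[-0.04,0,0.01,0,0],[-0.04,0,0.03,0,0],[-0.03,-0.01,0.03,0,0],[0,-0.03,0.025,0,0],[0,-0.03,0.01,0,0],[0,-0.025,0,0,0],[0,-0.01,0,0,0],[0,0,0,0,0]],
])

```text
time: 5.57
tool_pos: [604.9, 285.1, 144.6]
tcp_rot: [1.703, 1.522, -3.048]
contact_force: [-0.0, -0.3, 0.4]
grip_width: 1.9
```

```bash
python3 - <<'E'
from h import *
show()
c=optics.capture("top"); cv2.imwrite("pics/t4.png",cv2.resize(c["color"][130:330,130:330],None,fx=3,fy=3))
p=np.array([(181,159.5),(301,164)])/3+130-.33
print(cast(c,p,36).round(1))
E
```

```text
t 5.57 tcp [604.9 285.1 144.6] toolx [-0.049 -0.005 -0.999] y [-0.998  0.038  0.049] z [ 0.038  0.999 -0.006] zang 1.5328 yang 3.1032 F [-0.03 -0.29  0.45] q6 [ 0.32  0.7   1.14  0.01  1.34 -1.21] 1.9
[[661.2 221.6]
 [659.   98.6]]
```

View pics/t4.png

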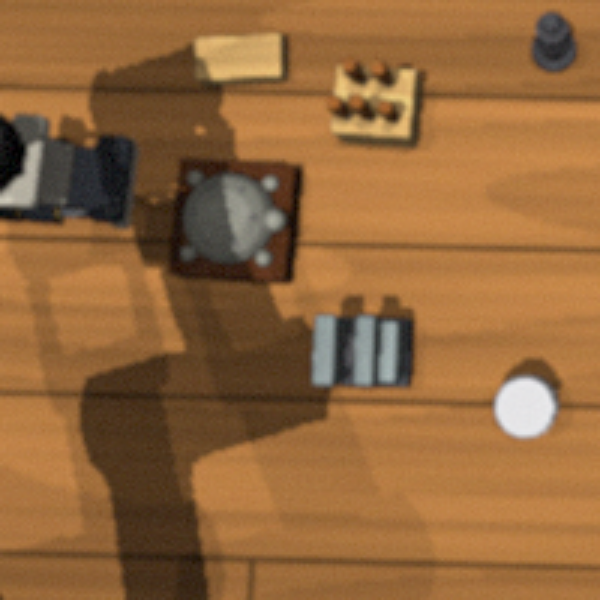

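```bash
cat >> h.py <<'E'
S=np.array([590.3,-281.]); A=-1.606
ex=np.array([np.cos(A),np.sin(A)]); ey=np.array([-np.sin(A),np.cos(A)])
def instop(p): d=np.atleast_2d(p)-S; return np.c_[d@ex,d@ey]
def quad(P):
    a=np.mean([np.unwrap([A,np.arctan2(*(P[1]-P[0])[::-1])])[1],np.unwrap([A,np.arctan2(*(P[2]-P[3])[::-1])])[1]])
    b=np.mean([np.arctan2(*(P[0]-P[3])[::-1]),np.arctan2(*(P[1]-P[2])[::-1])])-np.pi/2
    print("centre",P.mean(0).round(1),"in stop",instop(P.mean(0)).round(1),"rel ang",round(a-A,3),round(b-A,3)); print(P.round(1).tolist())
E
python3 - <<'E'
from h import *
c=optics.capture("top")
quad(cast(c,(np.array([(181,159.5),(301,164),(291,281),(170,274)])+.5)/3+130-.5,36))
show(); print(delta(602,265,16).round(1))
E
```

```text
centre [600.9 162.2] in stop [[-443.3   -5. ]] rel ang 0.008 0.001
[[661.2, 221.6], [659.0, 98.6], [539.4, 102.8], [543.9, 225.6]]
t 5.67 tcp [602.8 284.8 144.4] toolx [-0.052 -0.005 -0.999] y [-0.998  0.038  0.051] z [ 0.038  0.999 -0.007] zang 1.5328 yang 3.1032 F [-0.77  0.33  0.43] q6 [ 0.32  0.7   1.15  0.01  1.34 -1.21] 0.6
[128.4  -6.5 -18.9]
```

Emit:
send_rows([
  [[0.03,-0.003,-0.004,0,0],[0.035,-0.002,-0.004,0,0],[0.035,-0.002,0,0,0],[0.015,0,0,0,0],[0,0,0,0,0]],
])

```text
time: 6.08
tool_pos: [600.2, 275.7, 29.1]
tcp_rot: [1.685, 1.524, -3.065]
contact_force: [-0.6, 0.5, 0.0]
grip_width: 0.7
```

```bash
python3 - <<'E'
from h import *
show(); print(delta(602,265,16).round(1))
E
```

```text
t 6.08 tcp [600.2 275.7  29.1] toolx [-0.047 -0.004 -0.999] y [-0.998  0.038  0.047] z [ 0.038  0.999 -0.005] zang 1.5332 yang 3.1037 F [-0.58  0.5   0.03] q6 [ 0.31  0.8   1.29  0.01  1.1  -1.23] 0.7
[ 13.1  -2.8 -10.5]
```

Lower to z≈16, then approach and push in −tool z. The steps are 12 mm per row, which drift less.

Emit:
send_rows([
  [[0.013,-0.003,0,0,0],[0,0,-0.012,0,0],[0,0,-0.012,0,0],[0,0,-0.012,0,0],[0,0,-0.012,0,0],[0,0,0,0,0]],
])

```text
time: 6.58
tool_pos: [600.4, 224.4, 19.8]
tcp_rot: [1.623, 1.529, -3.126]
contact_force: [-0.1, -0.3, 0.7]
grip_width: 0.5
```

```bash
python3 - <<'E'
from h import *
show()
c=optics.capture("top"); cv2.imwrite("pics/t5.png",cv2.resize(c["color"][130:330,130:330],None,fx=3,fy=3))
E
```

```text
t 6.58 tcp [600.4 224.4  19.8] toolx [-0.042 -0.001 -0.999] y [-0.998  0.037  0.042] z [ 0.037  0.999 -0.002] zang 1.5342 yang 3.1049 F [-0.13 -0.26  0.72] q6 [ 0.23  0.78  1.37  0.01  1.04 -1.31] 0.5
```

View pics/t5.png

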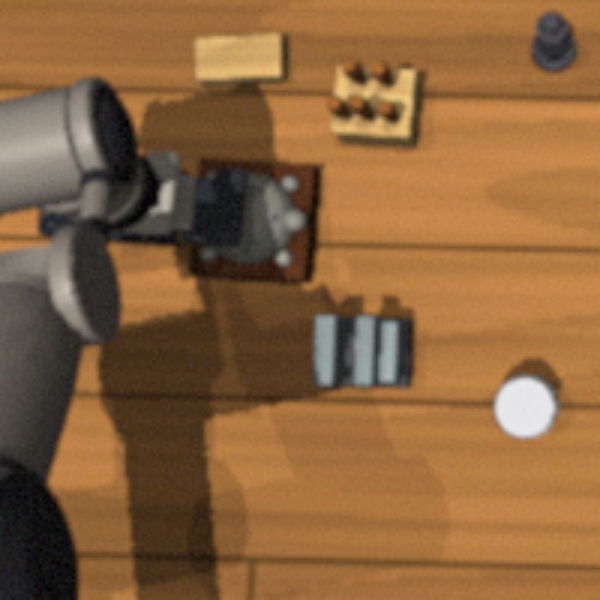

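Emit:
send_rows([
  [[0.003,0,-0.012,0,0],[0,0,-0.012,0,0],[0,0,-0.012,0,0],[0,0,-0.012,0,0],[0,0,0,0,0]],
])

```text
time: 7.05
tool_pos: [602.1, 179.5, 22.2]
tcp_rot: [1.327, 1.54, 2.861]
contact_force: [-0.1, -0.3, 0.3]
grip_width: 0.4
```

```bash
python3 - <<'E'
from h import *
show()
c=optics.capture("top"); cv2.imwrite("pics/t6.png",cv2.resize(c["color"][130:330,130:330],None,fx=3,fy=3))
E
```

```text
t 7.05 tcp [602.1 179.5  22.2] toolx [-0.03   0.009 -1.   ] y [-0.999  0.036  0.03 ] z [0.036 0.999 0.008] zang 1.5343 yang 3.1053 F [-0.1  -0.33  0.34] q6 [ 0.16  0.75  1.42  0.02  1.   -1.38] 0.4
```

View pics/t6.png

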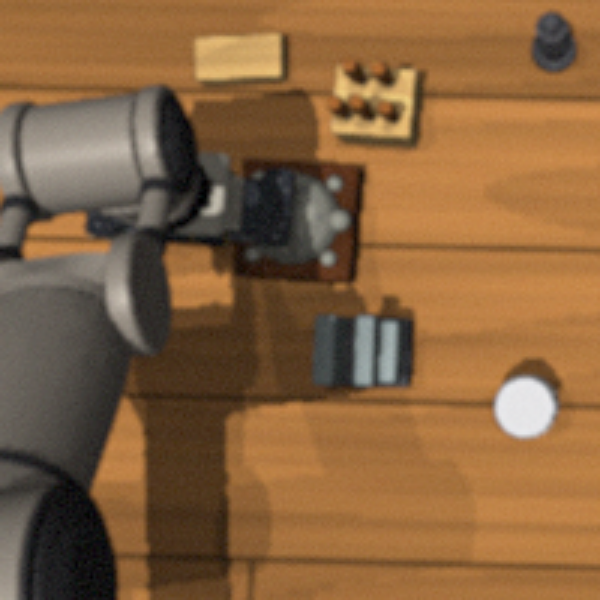

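```bash
python3 - <<'E'
from h import *
c=optics.capture("top")
P=cast(c,(np.array([(245,159.5),(364.5,166),(355,283),(235,278)])+.5)/3+130-.5,36);quad(P)
o,R=show(); print("tcp in stop",instop(o["tool_pos"][:2]).round(1))
E
```

```text
centre [600.2  96.9] in stop [[-378.    -3.4]] rel ang 0.008 0.003
[[662.5, 156.1], [658.3, 33.7], [538.8, 38.1], [541.3, 159.5]]
t 7.15 tcp [602.2 181.   22.3] toolx [-0.03   0.009 -1.   ] y [-0.999  0.036  0.03 ] z [0.036 0.999 0.008] zang 1.5344 yang 3.1055 F [ 0.18  0.21 -0.72] q6 [ 0.16  0.75  1.42  0.02  1.   -1.38] 0.4
tcp in stop [[-462.1   -4.4]]
```

Emit:
send_rows([
  [[0.006,0.001,-0.012,0,0],[0.001,0.001,-0.012,0,0],[0.001,0.001,-0.012,0,0],[0.001,0.001,-0.012,0,0],[0.001,0.001,-0.012,0,0],[0,0,0,0,0]],
])

```text
time: 7.65
tool_pos: [601.4, 132.2, 18.5]
tcp_rot: [0.357, 1.543, 1.895]
contact_force: [0.3, -0.1, -0.1]
grip_width: 0.4
```

```bash
python3 - <<'E'
from h import *
o,R=show(); print("tcp in stop",instop(o["tool_pos"][:2]).round(1))
c=optics.capture("top"); cv2.imwrite("pics/t7.png",cv2.resize(c["color"][130:330,170:370],None,fx=3,fy=3))
E
```

```text
t 7.65 tcp [601.4 132.2  18.5] toolx [-0.009  0.026 -1.   ] y [-0.999  0.033  0.01 ] z [0.033 0.999 0.026] zang 1.538 yang 3.109 F [ 0.26 -0.1  -0.1 ] q6 [ 0.08  0.73  1.49  0.03  0.93 -1.48] 0.4
tcp in stop [[-413.3   -3.5]]
```

View pics/t7.png

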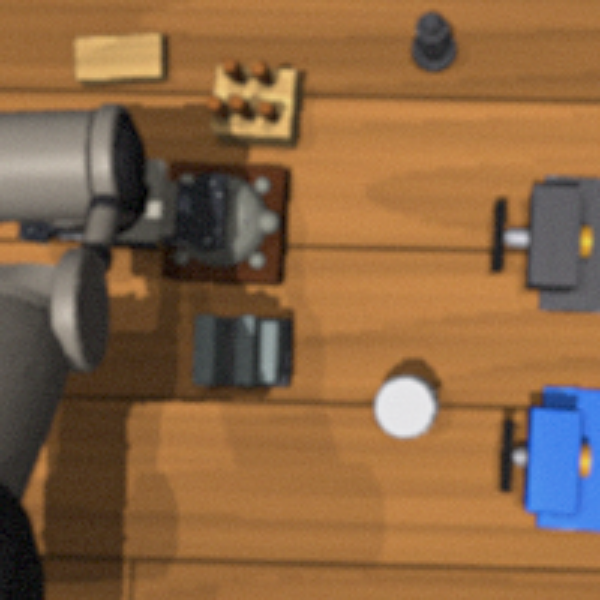

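Emit:
send_rows([
  [[0.0,0.001,-0.016,0,0],[0.0,0.001,-0.016,0,0],[0,0.001,-0.016,0,0],[0,0,0,0,0]],
])

```text
time: 8.03
tool_pos: [598.3, 90.4, 18.4]
tcp_rot: [0.169, 1.539, 1.711]
contact_force: [1.4, 0.1, 0.2]
grip_width: 0.0
```

```bash
python3 - <<'E'
from h import *
o,R=show(); print("tcp in stop",instop(o["tool_pos"][:2]).round(1))
c=optics.capture("top"); cv2.imwrite("pics/t8.png",cv2.resize(c["color"][130:330,170:370],None,fx=3,fy=3))
c=optics.capture("side"); cv2.imwrite("pics/s8.png",cv2.resize(c["color"][50:250,180:380],None,fx=3,fy=3))
E
```

```text
t 8.03 tcp [598.3  90.4  18.4] toolx [-0.004  0.032 -0.999] y [-1.     0.029  0.005] z [0.029 0.999 0.031] zang 1.5416 yang 3.1126 F [1.4  0.07 0.19] q6 [ 0.01  0.71  1.52  0.04  0.91 -1.56] 0.0
tcp in stop [[-371.4   -5. ]]
```

View pics/t8.png

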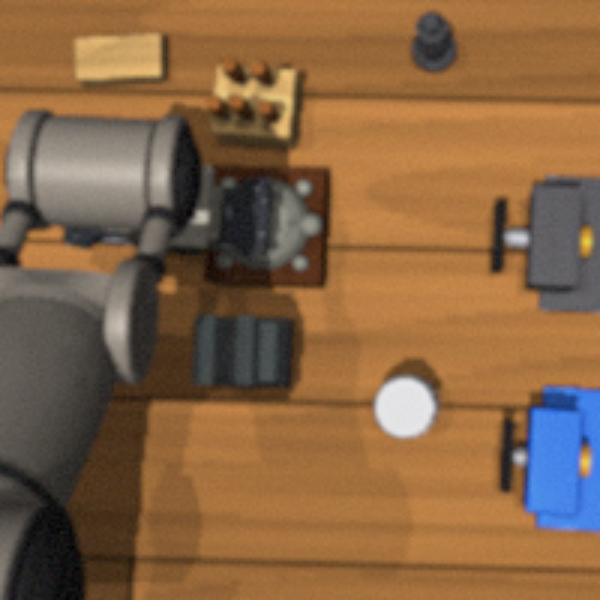

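View pics/s8.png

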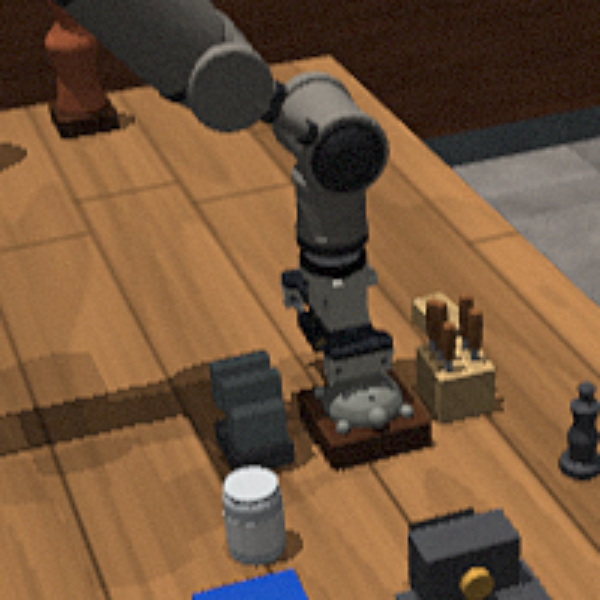

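```bash
python3 - <<'E'
from h import *
c=optics.capture("top")
P=cast(c,(np.array([(329.5,169),(324,286.5)])+.5)/3+[170-.5,130-.5],36);print(P,instop(P))
P=cast(c,(np.array([(206,279),(324,286.5)])+.5)/3+[170-.5,130-.5],36);print(P,instop(P))
P=cast(c,(np.array([(289.5,165),(281,284)])+.5)/3+[170-.5,130-.5],36);print("prev",P,instop(P))
E
```

```text
[[656.90518047 -53.07563802]
 [537.1583164  -51.69292278]] [[-230.12740612   58.54179533]
 [-227.29460584  -61.17954194]]
[[542.19738098  67.55151016]
 [537.1583164  -51.69292278]] [[-346.64251363  -60.34057453]
 [-227.29460584  -61.17954194]]
prev [[660.21218966 -12.17066349]
 [538.75767069  -8.301022  ]] [[-271.12343135   60.40704761]
 [-270.71591316  -61.10841738]]
```

Emit:
send_rows([
  [[0.0,-0.001,-0.016,0,0],[0.0,-0.001,-0.016,0,0],[0,-0.001,-0.016,0,0],[0,-0.001,-0.016,0,0],[0,0,0,0,0]],
])

```text
time: 8.6
tool_pos: [602.1, 39.0, 18.1]
tcp_rot: [0.06, 1.529, 1.609]
contact_force: [0.3, -0.1, 0.3]
grip_width: 0.5
```

```bash
python3 - <<'E'
from h import *
o,R=show(); print("tcp in stop",instop(o["tool_pos"][:2]).round(1))
c=optics.capture("top"); cv2.imwrite("pics/t9.png",cv2.resize(c["color"][130:330,210:410],None,fx=3,fy=3))
E
```

```text
t 8.6 tcp [602.1  39.   18.1] toolx [-0.002  0.042 -0.999] y [-1.     0.022  0.003] z [0.022 0.999 0.042] zang 1.5485 yang 3.1194 F [ 0.32 -0.07  0.27] q6 [-0.08  0.71  1.53  0.05  0.91 -1.67] 0.5
tcp in stop [[-320.3    0.5]]
```

View pics/t9.png

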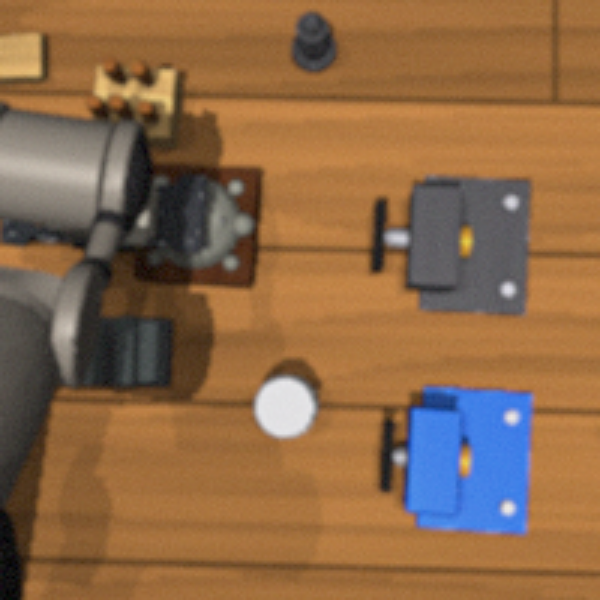

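```bash
python3 - <<'E'
from h import *
c=optics.capture("top")
P=cast(c,(np.array([(262.5,170),(253.5,286.5),(135,283)])+.5)/3+[210-.5,130-.5],36);print(P,instop(P))
P=cast(c,(np.array([(378,198),(374,272)])+.5)/3+[210-.5,130-.5],48);print("pad",P,instop(P))
E
```

```text
[[ 656.95665161 -107.04432059]
 [ 538.21379603 -101.48477192]
 [ 539.21027887   17.9422993 ]] [[-176.19397336   60.49273805]
 [-177.57075609  -58.37222232]
 [-296.95890467  -61.57976013]]
pad [[ 628.81323404 -224.6544338 ]
 [ 554.35557175 -222.01105543]] [[-57.66618259  36.50621059]
 [-57.68728133 -37.99835624]]
```

Emit:
send_rows([
  [[0.0,0,-0.016,0.5,0],[-0.001,0,-0.016,0,0],[0,0,-0.016,0,0],[0,0,-0.016,0,0],[0,0,-0.016,0,0],[0,0,0,0,0]],
])

```text
time: 9.2
tool_pos: [600.9, -24.5, 17.7]
tcp_rot: [0.027, 1.516, 1.575]
contact_force: [0.8, -0.2, -0.7]
grip_width: 0.6
```

```bash
python3 - <<'E'
from h import *
o,R=show(); print("tcp in stop",instop(o["tool_pos"][:2]).round(1))
c=optics.capture("top"); cv2.imwrite("pics/t10.png",cv2.resize(c["color"][130:330,210:410],None,fx=3,fy=3))
E
```

```text
t 9.2 tcp [600.9 -24.5  17.7] toolx [-0.     0.055 -0.998] y [-1.     0.023  0.001] z [0.023 0.998 0.055] zang 1.5476 yang 3.1185 F [ 0.79 -0.19 -0.67] q6 [-0.2   0.71  1.53  0.07  0.91 -1.79] 0.6
tcp in stop [[-256.7    1.6]]
```

View pics/t10.png

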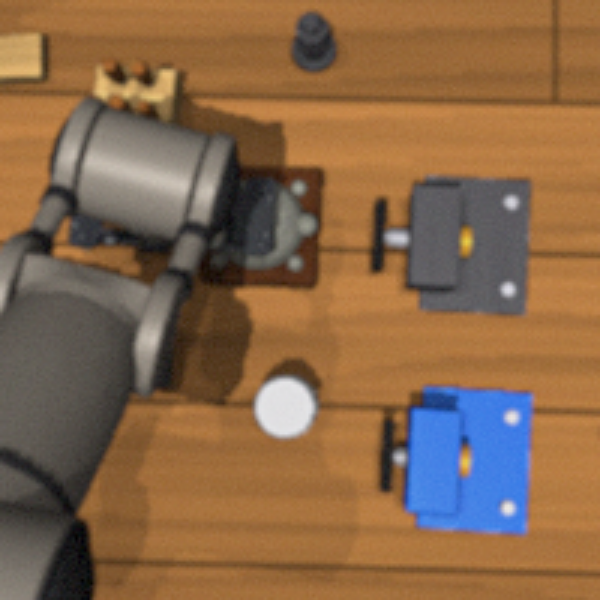

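```bash
python3 - <<'E'
from h import *
c=optics.capture("top")
P=cast(c,(np.array([(324.5,170),(316,287),(200,283)])+.5)/3+[210-.5,130-.5],36);print(P,instop(P))
E
```

```text
[[ 658.22043914 -170.06454145]
 [ 539.04235611 -164.29714555]
 [ 540.59617104  -47.54162998]] [[-113.25727967   63.9738276 ]
 [-114.82646242  -55.33340602]
 [-231.56432668  -57.88992792]]
```

Emit:
send_rows([
  [[-0.002,0.001,-0.012,0,0],[0,0.001,-0.012,0,0],[0,0.001,-0.012,0,0],[0,0,0,0,0]],
])

```text
time: 9.63
tool_pos: [596.8, -52.4, 18.1]
tcp_rot: [0.049, 1.509, 1.602]
contact_force: [-0.1, -0.4, 0.2]
grip_width: 0.5
```

Emit:
send_rows([
  [[0,0,-0.006,0,0],[0,0,-0.006,0,0]],
])

```text
time: 9.8
tool_pos: [596.5, -61.2, 17.9]
tcp_rot: [0.055, 1.505, 1.61]
contact_force: [0.4, 11.7, 8.2]
grip_width: 0.4
```

```bash
python3 - <<'E'
from h import *
o,R=show(); print("tcp in stop",instop(o["tool_pos"][:2]).round(1))
c=optics.capture("top"); cv2.imwrite("pics/t11.png",cv2.resize(c["color"][170:270,280:400],None,fx=6,fy=6))
E
```

```text
t 9.8 tcp [596.5 -61.2  17.9] toolx [-0.003  0.065 -0.998] y [-1.     0.016  0.004] z [0.016 0.998 0.065] zang 1.5545 yang 3.1255 F [ 0.44 11.65  8.24] q6 [-0.26  0.71  1.53  0.08  0.92 -1.87] 0.4
tcp in stop [[-219.9   -1.5]]
```

View pics/t11.png

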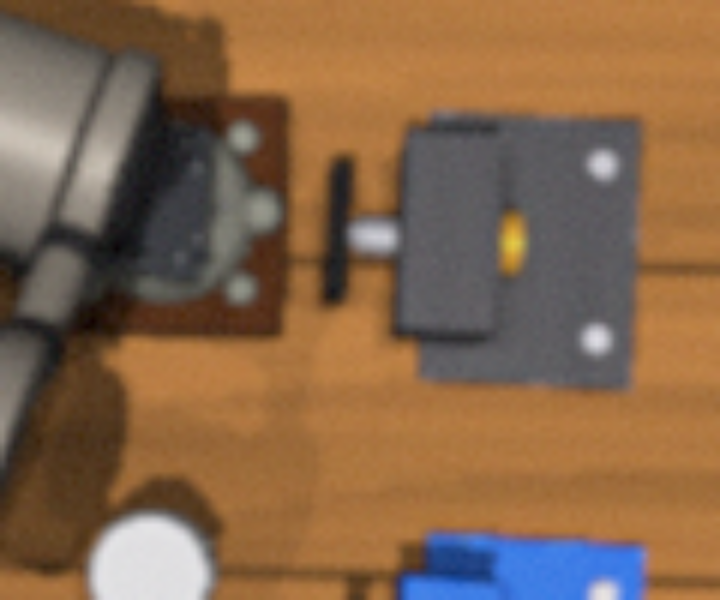

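Emit:
send_rows([
  [[0,0,0,0,0],[-0.001,0,-0.006,0,0]],
])

```text
time: 10.02
tool_pos: [595.9, -66.2, 18.1]
tcp_rot: [0.077, 1.504, 1.633]
contact_force: [0.1, 3.2, -2.1]
grip_width: 0.4
```

Emit:
send_rows([
  [[-0.001,0,-0.006,0,0]],
])

```text
time: 10.1
tool_pos: [595.2, -71.6, 18.1]
tcp_rot: [0.099, 1.503, 1.656]
contact_force: [0.2, 4.3, -0.5]
grip_width: 0.3
```

```bash
python3 - <<'E'
from h import *
o,R=show(); print("tcp in stop",instop(o["tool_pos"][:2]).round(1))
c=optics.capture("top"); cv2.imwrite("pics/t12.png",cv2.resize(c["color"][170:270,280:400],None,fx=6,fy=6))
c=optics.capture("side"); cv2.imwrite("pics/s12.png",cv2.resize(c["color"][140:290,230:400],None,fx=4,fy=4))
E
```

```text
t 10.1 tcp [595.2 -71.6  18.1] toolx [-0.006  0.068 -0.998] y [-1.     0.014  0.007] z [0.014 0.998 0.067] zang 1.5567 yang 3.1279 F [ 0.2   4.33 -0.48] q6 [-0.28  0.71  1.53  0.08  0.93 -1.89] 0.3
tcp in stop [[-209.5   -2.4]]
```

View pics/t12.png

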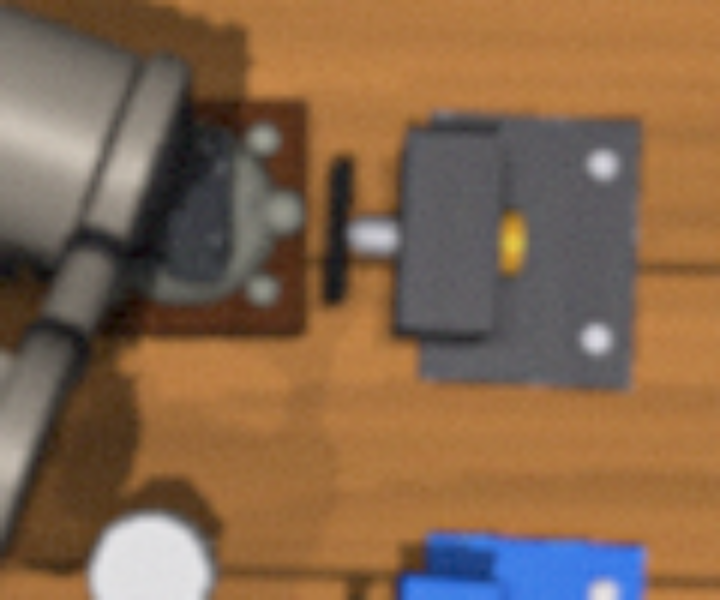

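View pics/s12.png

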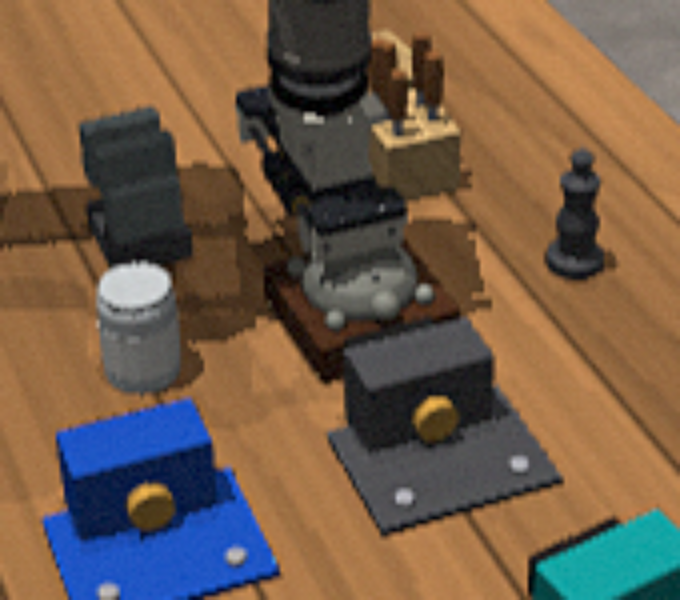

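The plinth is free of the pad by about 10 mm, but it has yawed about +0.06 because the tool sits off-centre. I'll back off, shift about 12 mm in +x, correct the tool yaw and push again.

Emit:
send_rows([
  [[-0.001,0,0.007,0,0],[0,-0.012,0,0.7,0],[0,-0.002,0,0,0],[0,0,0,0,0]],
])

```text
time: 10.53
tool_pos: [609.3, -66.7, 19.1]
tcp_rot: [0.128, 1.506, 1.67]
contact_force: [-0.0, -0.1, -0.5]
grip_width: 0.5
```

```bash
python3 - <<'E'
from h import *
o,R=show(); print("tcp in stop",instop(o["tool_pos"][:2]).round(1))
c=optics.capture("top")
P=cast(c,(np.array([(306.5,101),(306,335),(140,335)])+.5)/6+[280-.5,170-.5],36);print(P,instop(P))
E
```

```text
t 10.53 tcp [609.3 -66.7  19.1] toolx [-0.006  0.064 -0.998] y [-1.     0.028  0.008] z [0.029 0.998 0.064] zang 1.542 yang 3.1133 F [-0.03 -0.1  -0.54] q6 [-0.27  0.73  1.49  0.07  0.95 -1.85] 0.5
tcp in stop [[-214.8   11.4]]
[[ 658.74725783 -209.16451844]
 [ 539.78601333 -211.22457501]
 [ 538.0189159  -127.89104666]] [[ -74.20007058   65.87649841]
 [ -67.95428256  -52.93853288]
 [-151.17398321  -57.63757584]]
```

Emit:
send_rows([
  [[-0.0005,0,-0.006,0,0],[-0.0005,0,-0.006,0,0],[-0.0005,0,-0.006,0,0]],
])

```text
time: 10.83
tool_pos: [607.8, -83.0, 19.3]
tcp_rot: [0.137, 1.503, 1.681]
contact_force: [3.7, 9.3, -1.5]
grip_width: 0.4
```

```bash
python3 - <<'E'
from h import *
o,R=show(); print("tcp in stop",instop(o["tool_pos"][:2]).round(1))
c=optics.capture("top"); cv2.imwrite("pics/t13.png",cv2.resize(c["color"][170:270,280:400],None,fx=6,fy=6))
E
```

```text
t 10.83 tcp [607.8 -83.   19.3] toolx [-0.007  0.067 -0.998] y [-1.     0.026  0.009] z [0.027 0.997 0.067] zang 1.5441 yang 3.1155 F [ 3.71  9.3  -1.47] q6 [-0.29  0.73  1.48  0.08  0.96 -1.88] 0.4
tcp in stop [[-198.4   10.5]]
```

View pics/t13.png

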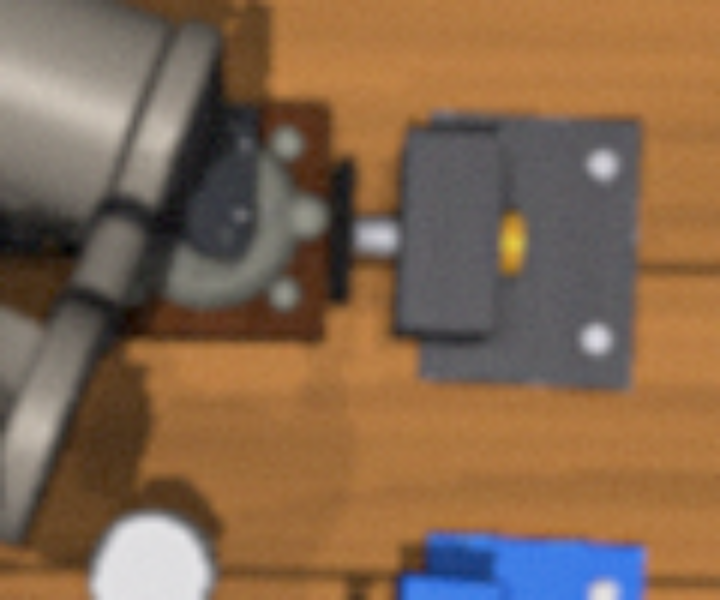

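Emit:
send_rows([
  [[0,0,-0.004,0,0]],
])

```text
time: 10.97
tool_pos: [608.1, -86.1, 19.2]
tcp_rot: [0.113, 1.5, 1.656]
contact_force: [4.7, 18.4, 2.8]
grip_width: 0.5
```

Emit:
send_rows([
  [[0,0,-0.004,0,0]],
])

```text
time: 11.05
tool_pos: [608.6, -87.5, 19.4]
tcp_rot: [0.087, 1.495, 1.63]
contact_force: [5.7, 18.2, 1.6]
grip_width: 0.2
```

Emit:
send_rows([
  [[0,0,-0.004,0,0]],
])

```text
time: 11.13
tool_pos: [609.2, -88.3, 19.5]
tcp_rot: [0.065, 1.489, 1.607]
contact_force: [5.8, 19.1, 1.8]
grip_width: 0.3
```

Emit:
send_rows([
  [[0,0,-0.0015,0,0]],
])

```text
time: 11.22
tool_pos: [609.7, -87.9, 19.6]
tcp_rot: [0.049, 1.486, 1.59]
contact_force: [3.1, 8.5, -1.1]
grip_width: 0.3
```

```bash
python3 - <<'E'
from h import *
o,R=show(); print("tcp in stop",instop(o["tool_pos"][:2]).round(1))
c=optics.capture("top"); cv2.imwrite("pics/t14.png",cv2.resize(c["color"][170:270,280:400],None,fx=6,fy=6))
o,R=show()
E
```

```text
t 11.22 tcp [609.7 -87.9  19.6] toolx [-0.002  0.085 -0.996] y [-1.     0.029  0.004] z [0.029 0.996 0.085] zang 1.5414 yang 3.1125 F [ 3.13  8.46 -1.09] q6 [-0.31  0.73  1.47  0.1   0.96 -1.91] 0.3
tcp in stop [[-193.7   12.5]]
t 11.27 tcp [609.7 -87.9  19.6] toolx [-0.002  0.085 -0.996] y [-1.     0.029  0.004] z [0.029 0.996 0.085] zang 1.5414 yang 3.1125 F [ 3.69 12.03 -0.37] q6 [-0.31  0.73  1.47  0.1   0.96 -1.91] 0.5
```

View pics/t14.png

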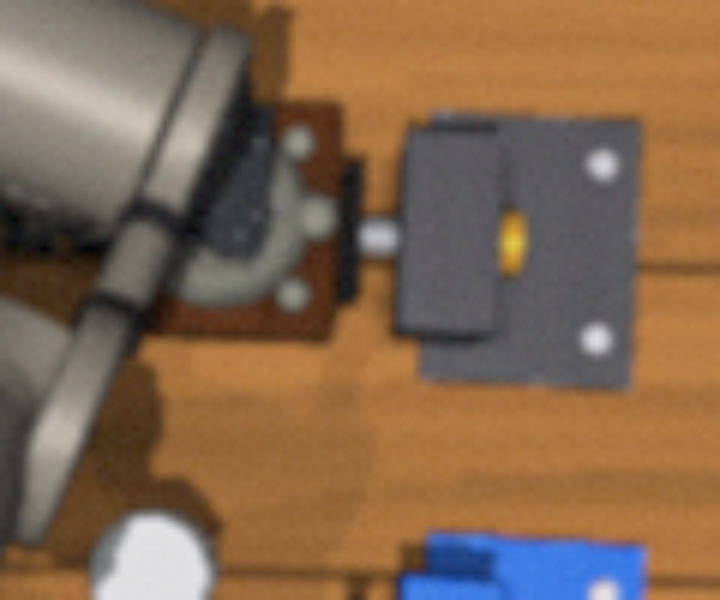

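Flush on the pad. The force while holding is about 12 N in total, and the pad has yielded about 5 mm. I'll hold a steady moderate push.

Emit:
send_rows([
  [[0,0,-0.002,0,0],[0,0,-0.002,0,0]],
])

```text
time: 11.43
tool_pos: [609.8, -87.8, 19.6]
tcp_rot: [0.041, 1.479, 1.583]
contact_force: [2.1, 11.8, 1.3]
grip_width: 0.6
```

```bash
python3 - <<'E'
from h import *
for i in range(4):
    optics.capture("side"); o,R=st(); print(round(o["time"],2),o["contact_force"].round(1),o["tool_pos"].round(1))
c=optics.capture("side"); cv2.imwrite("pics/s15.png",cv2.resize(c["color"][140:290,230:400],None,fx=4,fy=4))
E
```

```text
11.48 [ 2.3 12.2  1.4] [609.8 -87.8  19.7]
11.53 [ 2.2 11.4  0.9] [609.8 -87.8  19.6]
11.58 [ 3.8 11.7  1.1] [609.8 -87.7  19.6]
11.63 [ 1.9 11.5  2.4] [609.8 -87.8  19.7]
```

View pics/s15.png

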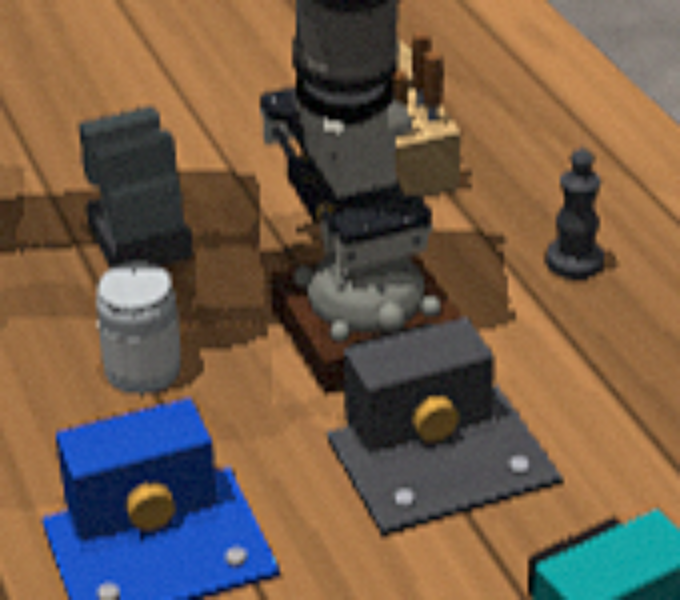

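Emit:
send_rows([
  [[0,0,0.002,0,0],[0,0,0.003,0,0],[0,0,0.005,0,0],[0,0,0.01,0,0],[0,0,0.01,0,0],[0,0,0.01,0,0],[-0.02,0,0.005,0,0],[-0.03,0,0,0,0],[-0.03,0,0,0,0],[-0.03,0,0,0,0]],
])

```text
time: 12.52
tool_pos: [605.6, -47.0, 129.8]
tcp_rot: [0.215, 1.474, 1.757]
contact_force: [0.2, 0.1, -0.1]
grip_width: 0.8
```

Emit:
send_rows([
  [[-0.04,0,0,0,0],[-0.04,0,0,0,0],[-0.02,0,0.02,0,0],[0,0,0.035,0,0],[0,0,0.035,0,0],[0,0,0.035,0,0],[0,0,0.03,0,0],[0,0,0,0,0]],
])

```text
time: 13.18
tool_pos: [613.1, 106.8, 260.3]
tcp_rot: [0.046, 1.479, 1.585]
contact_force: [0.2, 0.1, -0.4]
grip_width: 0.3
```

```bash
python3 - <<'E'
from h import *
show()
c=optics.capture("top"); cv2.imwrite("pics/t16.png",cv2.resize(c["color"][170:270,280:400],None,fx=6,fy=6)); cv2.imwrite("pics/t16f.png",c["color"])
c=optics.capture("side"); cv2.imwrite("pics/s16.png",cv2.resize(c["color"][140:290,230:400],None,fx=4,fy=4))
E
```

```text
t 13.18 tcp [613.1 106.8 260.3] toolx [-0.001  0.092 -0.996] y [-1.     0.031  0.004] z [0.031 0.995 0.092] zang 1.5392 yang 3.1104 F [ 0.16  0.09 -0.41] q6 [ 0.    0.5   1.19  0.09  1.46 -1.55] 0.3
```

View pics/t16.png

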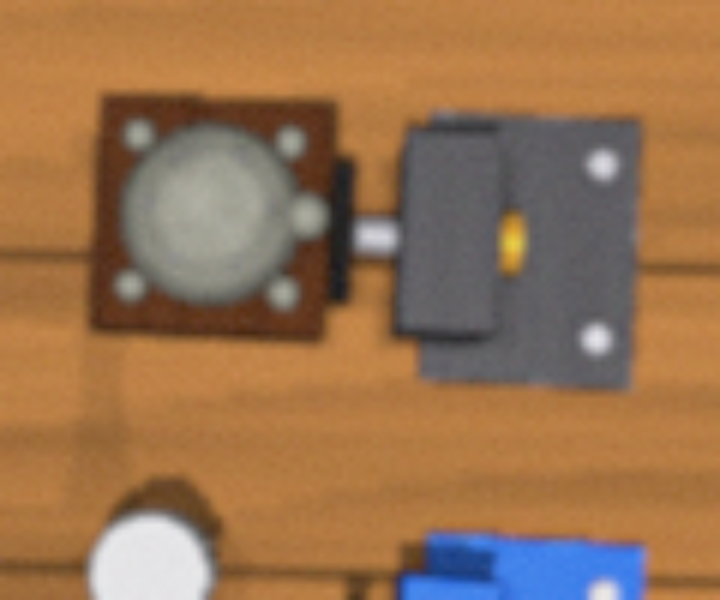

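View pics/t16f.png

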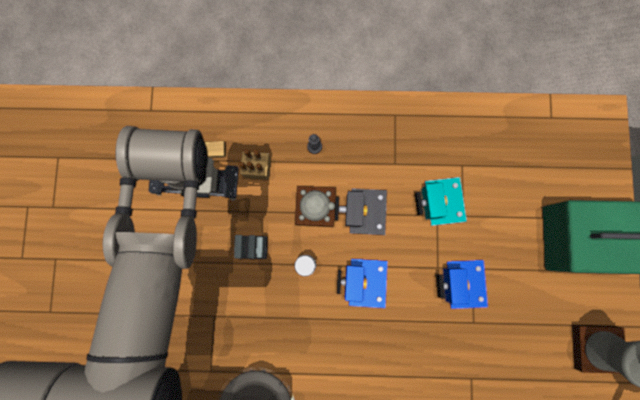

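View pics/s16.png

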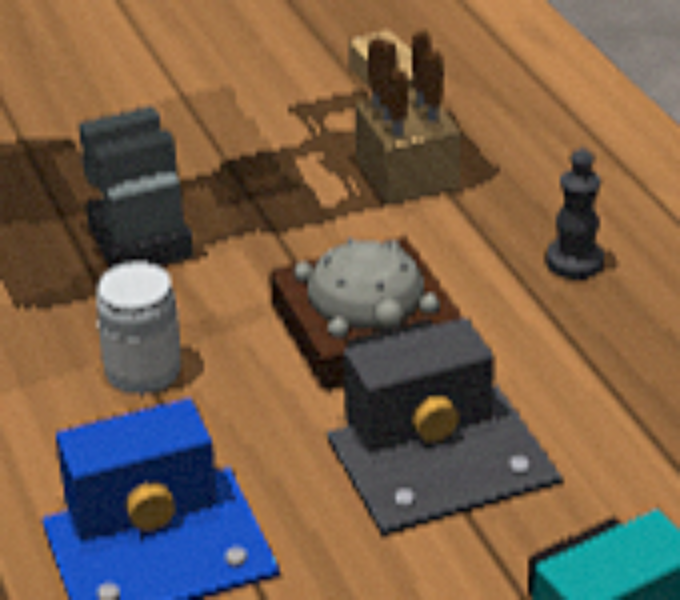

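```bash
python3 - <<'E'
from h import *
c=optics.capture("top")
quad(cast(c,(np.array([(103,94.5),(336,101),(324,341),(91,329)])+.5)/6+[280-.5,170-.5],36))
a=cv2.imread("pics/t14.png");b=cv2.imread("pics/t16.png")
P=cast(c,(np.array([(345,160),(335,300)])+.5)/6+[279.5,169.5],48);print("pad",P.round(1),instop(P).round(1))
E
```

```text
centre [ 599.1 -163.3] in stop [[-117.9    4.7]] rel ang 0.016 0.009
[[660.0, -105.7], [659.0, -224.1], [537.0, -220.3], [540.5, -103.2]]
pad [[ 627.1 -228.9]
 [ 556.7 -225.2]] [[-53.3  35. ]
 [-54.6 -35.6]]
```

The pad is still about 2 mm yielded with no visible gap. The carving is square within about 0.015 rad and 5 mm off-centre. Handing in.

```bash
python3 -c "
from plant import close_job
print(close_job())"
```

```text
the job is handed in; nothing more can be done
None
```

I pushed the carving sideways and square with two fingers, then through the gap with the shut gripper. I pressed it on the pad, backed off and handed the job in at about 13 s of the 66 s allowed. No verdict was reported.

**Press:** The final hold read a steady 11.5–12 N at the wrist for about 0.3 s. That total includes sliding friction, so the pad itself got roughly 8–11 N, which fits its yielding about 5 mm.

**Last checks (top camera):**
- **Position:** the carving's centre is about 118 mm in front of the stop's origin and 5 mm off its y = 0 line.
- **Squareness:** it is within about 0.015 rad of the stop.
- **Contact:** there is no visible gap to the pad, which still looks yielded by a millimetre or two. I judged this by eye, because the force on the pad can't be read once the arm is away.
- **Bystanders:** the torso, tin, vise and chisel block look where they were. The offcut was partly hidden by the arm in the last top view.

**What went less well:**
- **Force peak:** while squaring the carving, the wrist briefly read 18–19 N. I estimate about 15 N of that reached the pad, below the 18 N limit, but I could not measure it there.
- **Tool drift:** the tool tilted up to about 0.09 rad under load.
- **Yaw before the pad:** the carving had yawed about 0.05–0.06 rad just before touching, so I shifted the push point to square it.

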